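# Seat the throwing bat on the potter's wheel

## Robot

A 7-joint arm with a two-finger parallel gripper is mounted at the origin on the work surface. World frame = base frame: x ahead of the robot, y to its left, z up, the work surface at z = 0. Lengths are in m, angles in rad, forces in N, time in s.
With the tool pointing down it reaches from about 0.425 to 0.95 m from the base axis. Payload 4.7 kg.
Tool frame: the origin (TCP) lies on the centre line of the jaws, within the pads' length; the fingertips stand robot.nose_length ahead of it and the grasp point (between the pads) lies 8 mm behind it (robot.nose_length is the distance from the TCP to the fingertips, in m); z points along the fingers, x is the direction in which the jaws open and shut, and the axes are right-handed (so a half turn about z gives the same grasp; the last joint's range is limited). The gripper opens to 85 mm and grips with 20 to 120 N. Pads are 22 mm wide; open, the fingers measure 114 mm over their backs; the gripper's body (76 mm by 85 mm) begins 54 mm behind the grasp point. The pads swing forward as they close: fully open they stand 13 mm farther back than shut.
Start: joints at [-0.029, 0.469, -0.049, 1.532, 0.024, 1.141, -0.082], TCP at [0.675, 0, 0.242] pointing down, gripper open.
Joint ranges: [-2.59, 2.59], [-0.33, 1.99], [-1.39, 1.29], [0.1, 2.45], [-1.04, 4.18], [0.21, 1.99], [-2.66, 2.66]. Speed limits (rad/s): [2.57, 2.57, 3.14, 3.14, 3.14, 3.14, 3.14].

## Interface

Orientations are given as [roll, pitch, yaw] about the fixed x, y, z axes, in that order (R = Rz(yaw) Ry(pitch) Rx(roll)).
In Python, from plant import robot gives the robot as it stands. Calls block until the motion is done:
- robot.goto(position, orientation): joint-space move of the TCP to a pose.
- robot.move_straight(position, vel=0.15, attitude=None, contact_N=None): straight line of the TCP; attitude=None keeps the orientation; vel is the mean speed in m/s. With contact_N (N) it stops when the force on the tool has changed by that much, and returns True; else False.
- robot.move_joints(angles): joint-space move.
- robot.grip(opening, strength=None): opening from 0.0 (shut) to 1.0 (fully open); strength is the grip in N (None keeps the last); returns when the fingers have stopped.
- robot.sleep(seconds).
- robot.inverse_kinematics(position, orientation): joint angles nearest the present ones, or None.
- robot.sense(): the state.
- robot.grab_frame(name): name is "scene" or "side" or "wrist"; returns a dict with "image" (400x640x3 uint8, red, green, blue), "range_z" (400x640 float32, m along the optical axis (not along the pixel's ray), 0 where there is no reading), "fx", "fy", "cx", "cy" (pixels), "R" (3x3) and "t" (3): a world point X has camera coordinates R X + t. Camera axes: x right, y down, z forward; pixel columns grow to the right and rows downward; lengths in m; the calibration is good to about 2 mm. A picture is of the moment at which its call begins.
A pose or a line that the arm cannot do raises robot.IKError and nothing moves.
- robot.close_job(): hands the job in, once; it reports no verdict.
The state is a dict: "t": time; "joint_pos": joint angles; "joint_velocities": joint speeds; "effort": joint torques, N m; "tcp_pos": TCP position; "tcp_rot": TCP orientation; "wrist_force": force on the tool from outside, world axes, zero at the start; "torque": the same for the moment, N m; "opening": opening from 0.0 (shut) to 1.0 (fully open).
Only numpy, scipy, OpenCV 4.12 (cv2) and the standard library are available. Lean on these libraries where they do the work, as an engineer would, in place of code of your own. Each camera call takes 0.05 s, during which the arm holds its last target. There are 200 camera calls.

## Task

The throwing bat has been laid over the plain pin of the wheel head, but its notch has missed the other pin, so the bat rides crooked on top of it. Nudge the bat round by its edge with a fingertip until the notch meets that pin, then press down on the bat until it is fully home, flat on the wheel head with both pins in place. Do not lift the bat off its pin, leave the vase, tools and other ware undisturbed, and finish with the hand clear.

Things in the scene. Friction and masses are not known exactly. Their poses are not given: they have to be found in the camera images.
- bat: Throwing bat: loose brown disc 190 mm across, 12 mm thick, 0.28 kg, with a 13 mm round hole and, opposite, a notch open at the rim. Origin: centre of the hole, on the underside; x runs from hole to notch, z up. Disc centre 65 mm along x; rim 30 mm behind, 160 mm ahead. Starts turned 0.25 to 0.5 rad counter-clockwise of the wheel head's x, hole over the plain pin; it swings about that pin.
- bat_notch (a point): Point of the bat that belongs over the sleeved pin: underside, middle line of the notch, 130 mm from the hole. The notch is a slot 13 mm wide, 42 mm long, open at the rim. At the start the bat lies on top of the sleeved pin, leaning 3 to 4 degrees; pushed round at the rim (1 to 3 N), it drops about 4 mm when the notch meets that pin, and the pin then stops it sideways.
- bat_middle (a point): Middle of the bat's top face (65 mm from the hole towards the notch, 12 mm above the underside).
- wheelhead: Wheel head of a tabletop potter's wheel: aluminium disc 200 mm across, 14 mm thick, locked so that it does not turn. Origin: centre of its flat top face, 200 mm above the table, 58 mm above the wheel's deck; x points from the plain to the sleeved pin, z up. With the bat seated the discs are concentric and the wheel head shows 5 mm all round.
- pin_plain (a point): Plain steel pin, 9 mm across, 10 mm tall, with a chamfered top; the point is at its foot, on the wheel head's top face, 65 mm from the centre.
- pin_sleeved (a point): Foot of the sleeved pin, on the wheel head's top face, 130 mm from the plain pin: steel, 9 mm across, 10 mm tall, with a black rubber sleeve 15 mm across, 6.5 mm tall, tapered at its top. The sleeve grips the notch: the bat's weight does not sink it; it must be pressed, with 6 to 12 N on its top near the notch, and then stays down.
- wheel: The tabletop wheel's housing, 450 by 370 mm, with a flat deck 142 mm above the table, fixed. The origin is on the table under the spindle; the deck runs from 175 mm behind to 275 mm ahead of it along its x and 185 mm to either side.
- vase_mid (a point): Small leather-hard clay vase, 62 mm across, 70 mm tall, loose on the deck; the point is half-way up it. Leave alone.
- trim_tool: Loop trimming tool, 168 mm long, 12 mm thick, lying on the deck beside the wheel head. Leave alone.
- rib: Wooden throwing rib, 50 by 90 mm, 7 mm thick, lying on the deck. Leave alone.
- bowl_a: Cream bowl, 110 mm across, 55 mm tall, on the ware board (18 mm thick) on the table to the left of the wheel. Leave alone.
- bowl_b: Pale green bowl, 110 mm across, 55 mm tall, on the table to the right of the wheel. Leave alone.
- cup: Pink cup, 76 mm across, 80 mm tall, on the ware board. Leave alone.
- glaze_jar: Lidded glaze jar, 72 mm across, 100 mm tall, on the table to the right. Leave alone.
Not all that is in view belongs to the job. There is more than one size of the bat; the job needs the smaller.

How it is judged:
On the way:
1. the bat is turned about its plain pin until the notch is over the sleeved pin (horizontal distance between bat_notch and pin_sleeved below 0.005 m and horizontal distance between bat and pin_plain below 0.005 m), for 0.1 s.
At the end, for the whole second after the job is handed in: The bat is at rest, flat on the wheel head: its hole within 5 mm of the plain pin and its notch within 5 mm of the sleeved pin, seen from above, its underside within 2 mm of the wheel head at both pins, and level within 0.02 rad; nothing else has been disturbed (all of step 1 and z of each of bat_notch, bat in the frame of wheelhead below 0.002 m and z of bat_middle in the frame of wheelhead below 0.014 m and angle between bat's own z axis and vertical below 0.02 rad and linear speed of bat below 0.01 m/s); the robot touches nothing.
It fails at once if the bat is lifted off the plain pin or picked up (z of bat in the frame of wheelhead above 0.013 m or z of bat_middle in the frame of wheelhead above 0.035 m or horizontal distance between bat and pin_plain above 0.012 m).
It fails at once if the vase, the trimming tool, the rib, a bowl, the cup or the glaze jar is moved by more than 20 mm (distance of any of vase_mid, trim_tool, rib, bowl_a, bowl_b, cup, glaze_jar from where it was at the start of the episode above 0.02 m).
It also fails if it takes over 48 s, if anything falls off the work surface, if the arm or the gripper's body presses on something with over 40 N, if the wrist force passes 120 N, or if a joint passes its speed limit or range.

## Working session

There is one attempt and no reset: what is moved stays moved. The work goes in short steps, each a Python script; the robot and the scene stay as the last script left them, time stands still between calls to the robot, and variables do not carry over. Pictures are saved under pics/ and viewed, about 8 in all and at most 12, crops included, and the job is handed in when it is done.

```bash
mkdir -p pics
cat > h.py <<'E'
import numpy as np, cv2
from plant import robot
def shot(cam,name):
    f=robot.grab_frame(cam); np.savez(f'pics/{name}.npz',**f)
    cv2.imwrite(f'pics/{name}.png',f['image'][:,:,::-1]); return f
def load(name): return dict(np.load(f'pics/{name}.npz'))
def cloud(f):
    v,u=np.mgrid[0:400,0:640]; z=f['range_z']
    c=np.stack([(u-f['cx'])/f['fx']*z,(v-f['cy'])/f['fy']*z,z],-1)
    return (c-f['t'])@f['R']
E
python3 - <<'E'
from h import *
for c in ('scene','side','wrist'): f=shot(c,c+'0'); print(c,-f['R'].T@f['t'])
a=[cv2.imread(f'pics/{c}0.png') for c in('scene','side')]
cv2.imwrite('pics/m0.png',cv2.resize(np.vstack(a),(640,800))[:, :])
s=robot.sense(); print(s['t'],s['tcp_pos'],s['tcp_rot'],robot.nose_length,s['wrist_force'])
E
```

```text
scene [ 1.43395817 -0.77825118  1.50552878]
side [ 0.38867581 -1.17563273  1.02490627]
wrist [0.67566965 0.06942423 0.37206596]
0.15 [6.74582517e-01 2.66381765e-05 2.41495428e-01] [3.14155462e+00 1.48382395e-03 4.31672631e-05] 0.011 [-0.48833353 -0.78483167  0.12058266]
```

View pics/scene0.png

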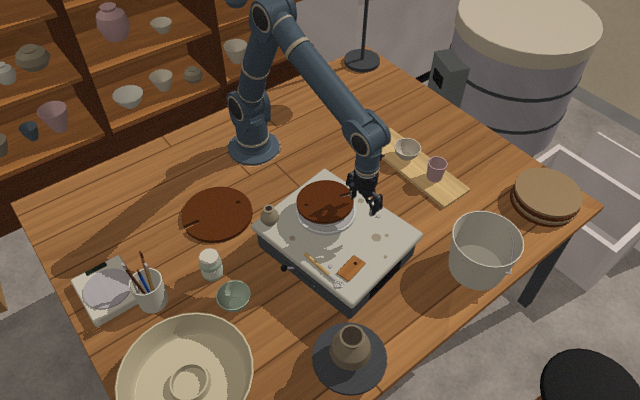

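View pics/wrist0.png

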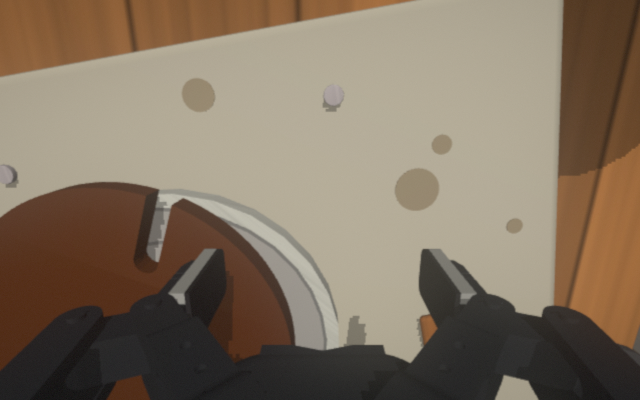

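Scene: the small bat sits on the wheel head at about (325,203), with the gripper just beside it and the vase at (269,215). The larger bat on the table at (217,214) is the decoy. Wrist: the notch is at (160,195)–(150,260). I'll compute positions from depth.

Run:
```python
from h import *
for c in('scene0','side0','wrist0'):
    f=load(c);P=cloud(f);im=f['image'].astype(int)
    brown=(im[...,0]>im[...,2]*1.8)&(P[...,2]>.195)&(P[...,2]<.235)&(f['range_z']>0)&(np.hypot(P[...,0]-.57,P[...,1])<.25)
    q=P[brown]; print(c,len(q), q.min(0),q.max(0))
    A=np.c_[q[:,:2],np.ones(len(q))]; k=np.linalg.lstsq(A,q[:,2],rcond=None)[0]; print('plane',k, 'tilt',np.degrees(np.hypot(k[0],k[1])),'dir',np.degrees(np.arctan2(k[1],k[0])))
    (x,y),r=cv2.minEnclosingCircle(q[:,:2].astype(np.float32)); print('circ',x,y,r)
    w=(abs(P[...,2]-.2)<.004)&(im[...,0]<im[...,2]*1.4)&(np.hypot(P[...,0]-x,P[...,1]-y)<.14)
    q=P[w]; 
    if len(q)>3: print('wheelhead',len(q),np.median(q,0),cv2.minEnclosingCircle(q[:,:2].astype(np.float32)))
f=load('wrist0');P=cloud(f)
for u,v in((160,195),(172,198),(150,258),(158,225)): print(u,v,P[v,u])
print(f['R'])
# lift and back for overview
s=robot.sense()
robot.move_straight([.675,0,.40],vel=.2)
robot.goto([.55,-.10,.45],s['tcp_rot'])
shot('wrist','wrist1');shot('side','side1');shot('scene','scene1')
print(robot.sense()['t'])
```

```text
scene0 1912 [ 0.46735784 -0.16327801  0.20234113] [0.65944994 0.02916426 0.23486524]
plane [0.06250425 0.01565271 0.1831175 ] tilt 3.691817850785538 dir 14.059230265518893
circ 0.5616315603256226 -0.06630932539701462 0.09975845366716385
wheelhead 516 [ 0.64761111 -0.12304914  0.19999105] ((0.5880837440490723, -0.08038663864135742), 0.10015258193016052)
side0 1993 [ 0.47007888 -0.16584922  0.19978032] [0.65578755 0.03214024 0.22742952]
plane [0.0640382  0.02730146 0.18245184] tilt 3.988651076985213 dir 23.090047580912582
circ 0.5634699463844299 -0.06690108776092529 0.09915861487388611
wheelhead 499 [ 0.63077215 -0.14681126  0.19968822] ((0.5764934420585632, -0.0775388553738594), 0.10868851095438004)
wrist0 27843 [ 0.4791731  -0.10486694  0.20713695] [0.65824322 0.03010495 0.22437502]
plane [0.06254656 0.01400969 0.18225907] tilt 3.6724508857523888 dir 12.625189408336915
circ 0.5666799545288086 -0.059243787080049515 0.0916825458407402
wheelhead 7514 [ 0.65461776 -0.02076655  0.19934649] ((0.6348745226860046, -0.029314503073692322), 0.07158856093883514)
160 195 [0.58621684 0.02089272 0.19960318]
172 198 [0.59216784 0.01891848 0.19870372]
150 258 [ 0.5793172  -0.01362803  0.20665566]
158 225 [0.58244809 0.00313418 0.19915293]
[[ 9.99997359e-01  4.20554249e-05 -2.29777989e-03]
 [ 6.70494895e-04 -9.61672662e-01  2.74199272e-01]
 [-2.19818054e-03 -2.74200088e-01 -9.61670151e-01]]
1.95
```

View pics/wrist1.png

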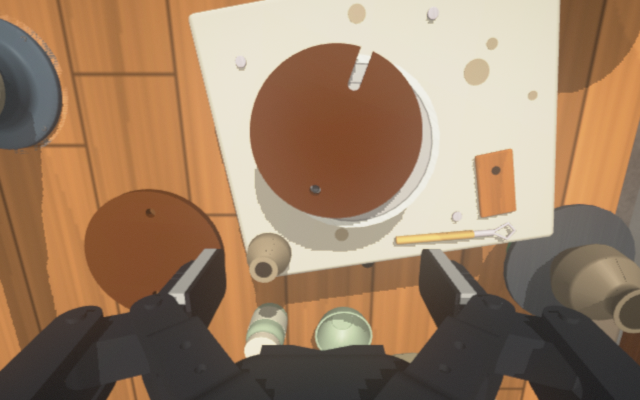

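View pics/side1.png

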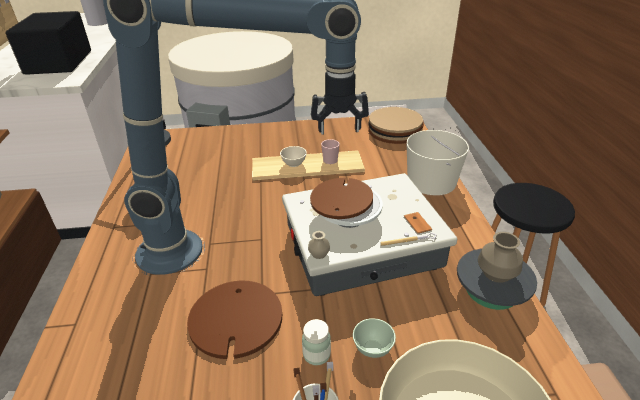

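Wrist1: hole at (315,189), notch from (354,88) to its mouth at (366,48), wheel head showing on the right and bottom, vase at (267,258), tool (400,240)–(510,232), rib (495,183). Side: it agrees. Next, fit the circles.

```bash
python3 - <<'E'
from h import *
from scipy.optimize import least_squares
f=load('wrist1');P=cloud(f);im=f['image'].astype(int)
def ray(u,v,z):
    d=f['R'].T@np.array([(u-f['cx'])/f['fx'],(v-f['cy'])/f['fy'],1]);c=-f['R'].T@f['t'];return c+d*(z-c[2])/d[2]
for n in('scene1','side1','wrist1'):
    f=load(n);P=cloud(f);im=f['image'].astype(int);Z=P[...,2]
    near=np.hypot(P[...,0]-.575,P[...,1]+.066)<.15
    brown=(im[...,0]>im[...,2]*1.8)&(Z>.203)&(Z<.235)&near
    q=P[brown];k=np.linalg.lstsq(np.c_[q[:,:2],np.ones(len(q))],q[:,2],rcond=None)[0]
    r=abs(q@np.r_[-k[:2],1]-k[2]);q=q[r<.002];k=np.linalg.lstsq(np.c_[q[:,:2],np.ones(len(q))],q[:,2],rcond=None)[0]
    (x,y),R=cv2.minEnclosingCircle(cv2.convexHull(q[:,:2].astype(np.float32)))
    print(n,'bat',x,y,R,'plane',k,'deg',np.degrees(np.hypot(*k[:2])),np.degrees(np.arctan2(k[1],k[0])))
    w=(abs(Z-.2)<.003)&near&(im[...,0]<im[...,2]*1.5)
    q=P[w]; c=np.array([.577,-.066])
    for it in range(6):  # outer boundary: farthest point per angular bin
        a=np.arctan2(q[:,1]-c[1],q[:,0]-c[0]);rr=np.hypot(*(q[:,:2]-c).T);b=(a/np.radians(4)).round().astype(int)
        E=np.array([q[b==i][np.argmax(rr[b==i]),:2] for i in np.unique(b) if rr[b==i].max()>.09])
        c=least_squares(lambda p:np.hypot(*(E-p).T)-.0995,c,loss='soft_l1',f_scale=.001).x
    print('  wheelhead',c,len(E),np.abs(np.hypot(*(E-c).T)-.0995).mean(),'z',np.median(q[:,2]))
f=load('wrist1');P=cloud(f)
for u,v in((315,189),(354,88),(349,86),(359,89),(362,49),(371,53),(366,50)):
    z=k[2]; 
    for _ in range(5): p=ray(u,v,z); z=k@np.r_[p[:2],1]
    print(u,v,p)
# deck orientation + obstacles
for nm,u,v in(('vase',267,240),('tool',400,240),('tool2',510,232),('rib',495,183),('knobs',240,62),('k2',432,14),('deckR',545,150),('deck',230,130)): print(nm,P[v,u])
Z=P[...,2]; d=(abs(Z-.142)<.004); pts=P[d][:,:2].astype(np.float32); print('deck rect',cv2.minAreaRect(pts))
s=load('scene1');Q=cloud(s)
v=Q[(np.hypot(Q[...,0]-.5,Q[...,1]+.2)<.09)&(Q[...,2]>.15)&(Q[...,2]<.23)&(Q[...,1]<-.17)];print('vase',v.mean(0),v.min(0),v.max(0))
E
python3 - <<'E'
import cv2
i=cv2.imread('pics/wrist1.png')[20:250,220:460];cv2.imwrite('pics/c1.png',cv2.resize(i,None,fx=2.6,fy=2.6,interpolation=cv2.INTER_CUBIC))
E
```

```text
scene1 bat 0.5649803876876831 -0.0655190497636795 0.09764964133501053 plane [0.06250669 0.01491666 0.1829408 ] deg 3.681936055082284 13.42208435147705
  wheelhead [ 0.58595294 -0.07995287] 52 0.0017724809954736893 z 0.20015779500642872
side1 bat 0.56154865026474 -0.06765344738960266 0.09739643335342407 plane [0.06204512 0.02135696 0.18325444] deg 3.759632146815252 18.994310869388787
  wheelhead [ 0.58391613 -0.08035359] 49 0.0019464418823485173 z 0.19972015956377784
wrist1 bat 0.56336909532547 -0.06547524780035019 0.09442081302404404 plane [0.06296376 0.01531192 0.18198464] deg 3.712700450134232 13.6682229737217
  wheelhead [ 0.58671381 -0.07860807] 53 0.00026862842161812385 z 0.1992848626427396
315 189 [ 0.54207975 -0.12534372  0.21419677]
354 88 [ 0.58378853 -0.01438938  0.21852184]
349 86 [ 0.57850601 -0.01238206  0.21821997]
359 89 [ 0.58904556 -0.01539914  0.21883738]
362 49 [0.59079881 0.02326828 0.21953984]
371 53 [0.60003783 0.01943807 0.22006292]
366 50 [0.59487294 0.02229632 0.21978148]
vase [ 0.47750675 -0.20355784  0.18140026]
tool [ 0.66037139 -0.21571683  0.15263421]
tool2 [ 0.82025728 -0.20758429  0.14205141]
rib [ 0.78517195 -0.13389407  0.14766048]
knobs [0.44857935 0.01913921 0.1470586 ]
k2 [0.68078638 0.07246392 0.1466603 ]
deckR [ 0.84994678 -0.09006424  0.13982359]
deck [ 0.42864592 -0.0638032   0.14257508]
deck rect ((0.7035614252090454, -0.13256891071796417), (0.44386550784111023, 0.6324050426483154), 89.93695068359375)
vase [ 0.49335147 -0.23164687  0.18869667] [ 0.44768307 -0.26268235  0.15019262] [ 0.58805199 -0.17012171  0.22104966]
```

View pics/c1.png

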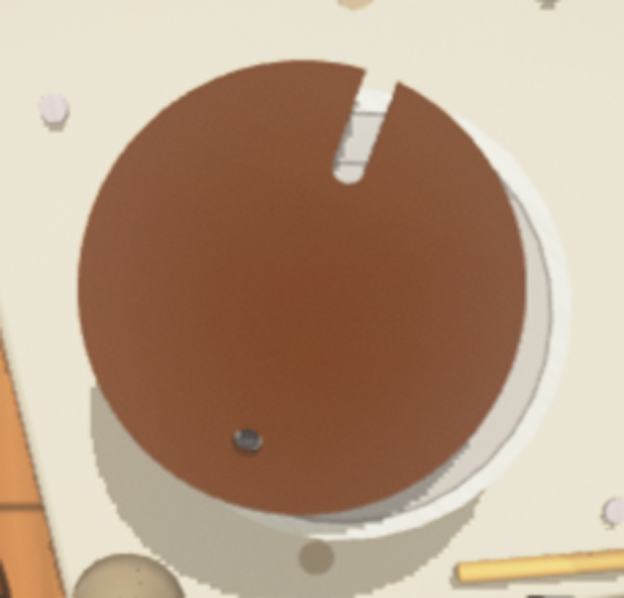

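Crop: hole at (247,440), which is (315,189) in the full picture. The notch is at about (350,175)–(380,75), and the wheel head's bare crescent is at lower right. So hole ≈ (0.542,-0.125) and the bat points at 70°. The wheel head centre is (0.586,-0.079), putting the pin axis at 46° (centre 64 mm from the hole, expected 65). The bat must turn about 24° clockwise. I'll push at its left rim, after checking the fingertip length with a touch on the clear deck.

```bash
cat >> h.py <<'E'
H=np.array([.542,-.1253]); C0=np.array([.5634,-.0655]); W=np.array([.5862,-.079]); BAT0=np.radians(70.3)
def pose(th,r):   # th: bat turned clockwise by th; r: TCP distance from disc centre
    a=BAT0-th; c=H+.065*np.array([np.cos(a),np.sin(a)]); n=a+np.radians(80)
    p=c+r*np.array([np.cos(n),np.sin(n)]); d=n+np.pi
    return p,[np.pi,0,(d+np.pi/2+np.pi)%(2*np.pi)-np.pi],np.array([np.cos(d),np.sin(d)])
E
python3 - <<'E'
from h import *
p,o,d=pose(0,.128);print(p,np.degrees(o),d, pose(.42,.106))
print(robot.inverse_kinematics([*p,.3],o),robot.inverse_kinematics([*p,.215],o))
robot.grip(0.0); 
robot.goto([.73,.03,.20],[np.pi,0,0])
print(robot.move_straight([.73,.03,.13],vel=.04,contact_N=2.5)); s=robot.sense();print(s['tcp_pos'],s['wrist_force'],s['opening'],robot.nose_length,s['t'])
robot.move_straight([.73,.03,.32],vel=.3)
robot.goto([*p,.30],o); print(robot.sense()['t'],robot.sense()['wrist_force'])
shot('wrist','wrist2')
E
```

```text
[ 0.45272636 -0.00068571] [180.    0.   60.3] [ 0.86863151 -0.49545867] (array([0.52430241, 0.00714118]), [3.141592653589793, 0, np.float64(0.632433538952581)], array([ 0.59110938, -0.80659141]))
[ 0.09031353  0.05820372 -0.19001413  1.94645843  0.01210309  1.13800367
  0.94797069] [ 0.08745233  0.14491475 -0.19720218  2.06062246  0.03506546  0.93911913
  0.9239867 ]
True
[0.72981037 0.02995777 0.15320658] [0.28084759 1.07771905 3.81242585] 9.295004556839236e-05 0.011 5.1083
6.9 [ 0.44447611  0.06303167 -0.41523062]
```

The shut fingertips touched at TCP z 0.1532. With the 11 mm nose that is 0.142, which matches the deck. Now the push.

Run:
```python
from h import *
Z=.2155
p,o,d=pose(0,.128)
robot.move_straight([*p,Z],vel=.15,attitude=o)
b=robot.sense()['wrist_force']
q=p+d*.035
hit=robot.move_straight([*q,Z],vel=.03,contact_N=1.5)
s=robot.sense();tp=s['tcp_pos'][:2];print('hit',hit,tp,np.dot(tp-p,d),s['wrist_force']-b,s['t'])
# arc about hole from where contact was made
r=.128-np.dot(tp-p,d); print('r',r)
if hit and .09<r<.12:
  for th in np.radians(np.arange(2,31,2.)):
    pp,o,d=pose(th,r)
    h=robot.move_straight([*pp,Z],vel=.025,attitude=o,contact_N=5)
    s=robot.sense();F=s['wrist_force']-b
    print(round(np.degrees(th)),h,'push',round(-F[:2]@d,2),'Fz',round(F[2],2),'err',np.round((np.array(s['tcp_pos'][:2])-pp)*1e3,1),round(s['t'],2))
    if h or -F[:2]@d>6: break
shot('scene','scene3');shot('side','side3');shot('wrist','wrist3')
```

```text
hit True [ 0.47307473 -0.01260301] 0.023579773217706018 [-0.26382145 -0.35221021  0.53339419] 8.4583
r 0.10442022678229398
2 False push 0.95 Fz 0.41 err [-0.2  0.1] 8.82
4 False push 1.26 Fz 1.49 err [-0.1  0.1] 9.16
6 False push 1.69 Fz -0.09 err [0.1 0.1] 9.49
8 False push 2.07 Fz -0.25 err [0.1 0.1] 9.82
10 False push 3.0 Fz 0.31 err [0.1 0.1] 10.16
12 False push 1.92 Fz 1.01 err [0.1 0.1] 10.49
14 False push 2.04 Fz 0.42 err [0.1 0.1] 10.82
16 False push 2.9 Fz 2.45 err [0.2 0.2] 11.16
18 False push 3.15 Fz 1.15 err [0.2 0.2] 11.49
20 False push 1.86 Fz 0.93 err [0.5 0.2] 11.82
22 False push 1.06 Fz 0.03 err [ 0.3 -0.5] 12.16
24 False push 3.86 Fz 0.53 err [-1.2  0.1] 12.49
26 True push 2.55 Fz 0.79 err [-5.8  0.7] 12.7
```

Resistance rose sharply between 24° and 26°, as expected when the pin stops the bat. Back off 3 cm and check.

Run:
```python
from h import *
s=robot.sense();p=np.array(s['tcp_pos']);_,o,d=pose(np.radians(24),.1)
robot.move_straight([*(p[:2]-.03*d),p[2]],vel=.1)
q=p[:2]-.03*d
robot.move_straight([*q,.33],vel=.3)
robot.goto([.585,-.14,.42],[np.pi,0,0])
for c in('wrist','side','scene'):
    f=shot(c,c+'4');P=cloud(f);im=f['image'].astype(int);Z=P[...,2]
    m=(im[...,0]>im[...,2]*1.8)&(Z>.203)&(Z<.235)&(np.hypot(P[...,0]-.58,P[...,1]+.07)<.12)
    a=P[m];k=None
    for _ in range(2):
        k=np.linalg.lstsq(np.c_[a[:,:2],np.ones(len(a))],a[:,2],rcond=None)[0];a=a[abs(a@np.r_[-k[:2],1]-k[2])<.002]
    print(c,len(a),cv2.minEnclosingCircle(cv2.convexHull(a[:,:2].astype(np.float32))),'tilt',np.degrees(np.hypot(*k[:2])),np.degrees(np.arctan2(k[1],k[0])),'z hole/notch',k@[*H,1],k@[.631,-.032,1])
print(robot.sense()['t'])
i=cv2.imread('pics/wrist4.png');cv2.imwrite('pics/c4.png',cv2.resize(i[0:270,170:500],None,fx=2.2,fy=2.2,interpolation=cv2.INTER_CUBIC))
```

```text
wrist 27846 ((0.5857310891151428, -0.0795549526810646), 0.09446094185113907) tilt 1.3948546967467004 49.26921385425817 z hole/notch 0.2120448654725672 0.21517984942603233
side 1374 ((0.5834029912948608, -0.08167175948619843), 0.09637036919593811) tilt 1.6577270141334197 56.288584167149324 z hole/notch 0.21218118674057512 0.2158558515572915
scene 959 ((0.5862516760826111, -0.08030376583337784), 0.09653980284929276) tilt 1.4082287172573882 42.761416317689815 z hole/notch 0.21277336271737834 0.21593629611188342
14.8333
```

View pics/c4.png

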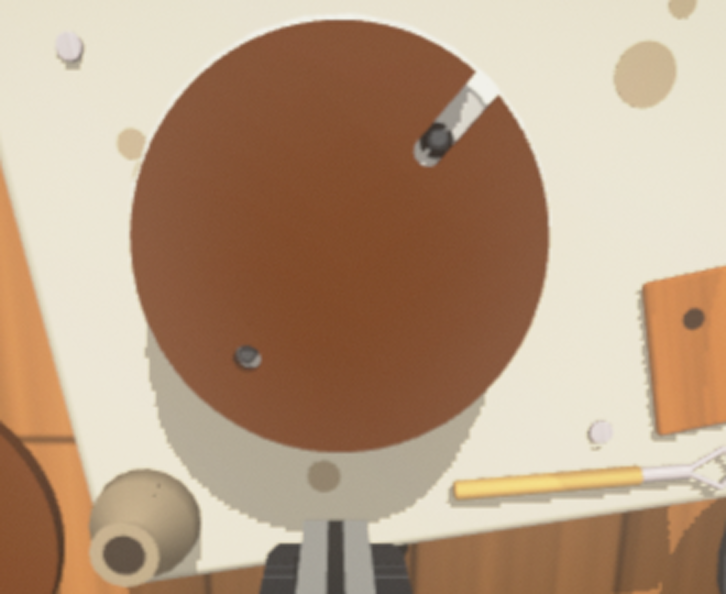

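The notch is now round the sleeved pin, seen at crop (438,138), and the plain pin is visible in the hole at (248,357). The discs are concentric, with the bat about 3 mm high at the notch (tilt 1.4°). Now I'll press on the bat beside the notch.

Run:
```python
from h import *
a=np.radians(46.3);p=H+.120*np.array([np.cos(a),np.sin(a)]);o=[np.pi,0,a]
robot.goto([*p,.30],o); robot.move_straight([*p,.240],vel=.1)
b=robot.sense()['wrist_force']
print(robot.move_straight([*p,.215],vel=.02,contact_N=2)); s=robot.sense();print(s['tcp_pos'],s['wrist_force']-b)
for z in np.arange(s['tcp_pos'][2]-.001,.212,-.001):
    robot.move_straight([*p,z],vel=.01,contact_N=15); s=robot.sense();F=s['wrist_force']-b
    print(round(z,4),np.round(s['tcp_pos'],4),np.round(F,1),round(s['t'],2))
    if F[2]>18: break
robot.move_straight([*p,.30],vel=.15)
robot.goto([.585,-.14,.42],[np.pi,0,0])
for c in('wrist','side','scene'):
    f=shot(c,c+'5');P=cloud(f);im=f['image'].astype(int);Z=P[...,2]
    m=(im[...,0]>im[...,2]*1.8)&(Z>.203)&(Z<.235)&(np.hypot(P[...,0]-.58,P[...,1]+.07)<.12)
    q=P[m]
    for _ in range(2):
        k=np.linalg.lstsq(np.c_[q[:,:2],np.ones(len(q))],q[:,2],rcond=None)[0];q=q[abs(q@np.r_[-k[:2],1]-k[2])<.002]
    print(c,len(q),'tilt',np.hypot(*k[:2]),'z hole/mid/notch',k@[*H,1],k@[*W,1],k@[.631,-.032,1])
print(robot.sense()['t'])
i=cv2.imread('pics/wrist5.png');cv2.imwrite('pics/c5.png',cv2.resize(i[0:270,170:500],None,fx=2.2,fy=2.2,interpolation=cv2.INTER_CUBIC))
```

```text
True
[ 0.62492469 -0.03855703  0.22650513] [2.10778691 1.41870588 2.75887779]
0.2255 [ 0.6251 -0.0386  0.2263] [-0.4  0.8  4.5] 17.27
0.2245 [ 0.6245 -0.0386  0.2239] [ 0.8  0.5 -0.4] 17.52
0.2235 [ 0.6247 -0.0385  0.2232] [1.  0.6 0.3] 17.77
0.2225 [ 0.6247 -0.0385  0.2231] [-1.1  0.3  4.6] 18.02
0.2215 [ 0.6248 -0.0385  0.2231] [-3.8  0.2  8.3] 18.27
0.2205 [ 0.6248 -0.0385  0.223 ] [-5.2  0.4 12.8] 18.52
0.2195 [ 0.6248 -0.0385  0.223 ] [-6.6  1.2 16.4] 18.77
0.2185 [ 0.6248 -0.0385  0.223 ] [-9.  -0.5 22.1] 19.02
wrist 27549 tilt 0.0013910748764307487 z hole/mid/notch 0.21127645097110634 0.211194016663616 0.21111037077861114
side 1341 tilt 0.003095421594564708 z hole/mid/notch 0.2114649522349536 0.21156843025749464 0.21167352687318897
scene 991 tilt 0.001260433252518517 z hole/mid/notch 0.21212252053322733 0.21213025374551128 0.21213803624370411
20.55
```

View pics/c5.png

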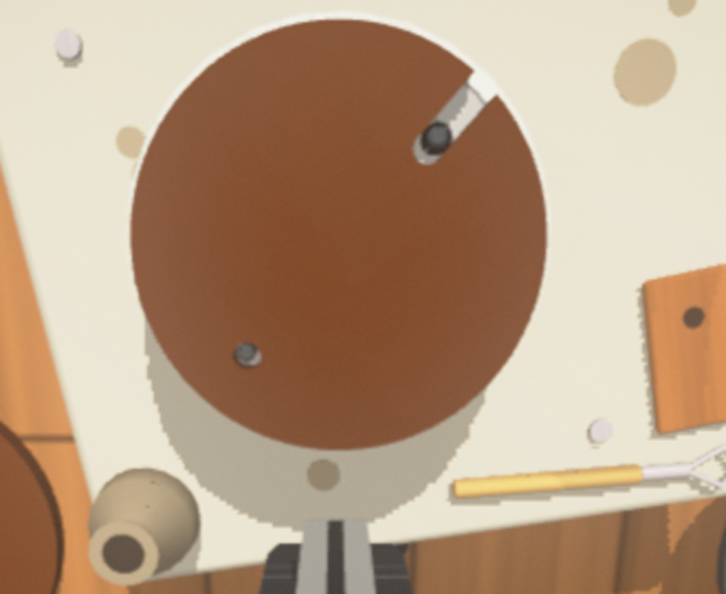

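The bat is flat, with top at 0.2115 and tilt under 0.004 rad. Both pins show, at crop (436,137) and (246,354), and nothing else has moved. Handing in.

```bash
python3 -c "
from plant import robot
robot.close_job()"
```

```text
the job is handed in; nothing more can be done
```

The bat is fully home on both pins, and I handed the job in with the hand clear, about 20 cm above the bat. It took about 20.6 s of the 48 s.

- **What I did:** I located the bat's hole, its disc and the wheel head in the camera images. I then pushed the bat's left rim about 24° clockwise with the shut fingertips (1–4 N) until the pin stopped it. A look confirmed the notch was on the sleeved pin. I then pressed beside the notch with up to about 22 N, and the bat dropped roughly 3 mm.
- **Seating:** all three cameras put the bat's top at 211–212 mm at the hole, middle and notch (212 mm expected), with a tilt of at most 0.003 rad. Both pins are visible in the hole and notch. I did not measure the final horizontal offsets at the pins as numbers.
- **Surroundings:** the vase, trimming tool and rib look unmoved in the last wrist picture. I did not re-check the bowls, cup and jar in a final picture, but the arm never worked near them.
- **Disagreement between cameras:** the side camera's depth differed from the wrist camera's by 2–3 mm sideways, within about what its calibration allows. I used the wrist fits. No check failed.

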